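Check the coolant tank with the gauge rod

TASK

Lift the white scale plate out of the wooden block, slide it down into the slot of the blue reading stand until fully home and let go. Then take the gauge rod by its orange handle, insert it into the white tank's slanting guide tube until its collar stops against the mouth, withdraw it completely and hold it level and still alongside the plate, parallel to it and close to either face, its tip in front of the middle of the part that shows above the stand. Finish while still holding the rod there, touching nothing but the gripper; do not disturb the beaker, petri dish or tape roll.

Things in the scene. Friction and masses are not known exactly. Their poses are not given: they have to be found in the camera images.
- scale_plate: Loose upright white plate with black graduation lines on both faces and a blue band along the top, 80 (x) x 8 (y) x 75 mm (z) tall, 60 g. Origin: centre of its underside. It starts upright in the storage block's slot, its underside 8 mm above the bench; grasp across its 8 mm thickness near the top, from above.
- store_block: Fixed light wooden block, 110 (x) x 40 (y) x 22 mm high, with a slot open at the top, 14 mm deep, running along its x, 2 mm wider than the plate all round. Origin: centre of its underside.
- reading_stand: Fixed blue block, 104 (x) x 40 (y) x 34 mm high. Origin: centre of its underside. Centred slot along its x, open at the top, 83 x 11 mm (1.5 mm free each side of the plate), 24 mm deep, floor 10 mm above the bench; four grey 45-degree lips round its mouth, up to 38 mm high, lead the plate in. With the plate fully home its top is 85 mm above the bench, 47 mm above the lips.
- gauge_rod: Loose 80 g gauge rod. Origin: on its axis in the collar's front face; +x runs from tip to handle. Steel shaft 8 mm thick, x = -105 (tapered tip) to 0; brass collar 30 mm wide, x 0 to 6; neck 10 mm square, to 30; orange handle x 30 to 85, 14 mm thick (y, flat sides) x 26 high (z), centred on the axis. Starts level in the rest, z up, axis 62 mm above the bench, tip roughly towards the robot.
- gauge_tip (a point): The tip of the gauge rod, on its axis, 105 mm from the collar's front face.
- rod_rest: Fixed grey rest, base 150 x 60 x 10 mm, with two notched posts carrying the rod: under the shaft (70 mm before the collar's face) and under the neck (18 mm behind it); their prongs rise to 72 mm. Origin on the bench under the rod's origin; its x is parallel to the rod's as it lies there.
- tank: Fixed white tank, 110 (x) x 90 (y) x 90 mm high. Origin: centre of its underside. The guide tube leaves its top and slants up and away from the robot, along the tank's +x, 40 degrees above level.
- guide_tube: Steel guide tube fixed on the tank. Its z axis is the tube's axis, pointing up and out of the mouth, 40 degrees above level. Origin on the axis at the inner end; the mouth is at z = 75 mm. Bore 12 mm; over the last 12 mm it flares to 21 mm inside, 29 mm outside. The way in is free for over 105 mm below the mouth: the rod goes in until its collar meets the rim.
- tube_mouth (a point): Centre of the mouth of the guide tube, in the plane of its rim: 62 mm along the tank's +x from the tank's centre and 137 mm above the bench.
- beaker: Bystander: small loose glass beaker, 52 mm wide, 72 mm tall. Origin: centre of its underside. Leave alone.
- petri_dish: Bystander: loose petri dish, 64 mm wide, 16 mm high. Origin: centre of its underside. Leave alone.
- label_tape: Bystander: loose roll of beige tape, 100 mm wide, 25 mm high. Origin: centre of its underside. Leave alone.
Mind the look-alikes: they are no part of the job. Several things have the shape of the scale_plate; the one meant has the colours described above.

How it is judged (in metres and radians):
On the way, in this order (a step that is already met when the one before it is completed fails the run):
1. the scale plate is fully home in the reading stand's slot and released (z of scale_plate in the frame of reading_stand below 0.0125 m and horizontal distance between scale_plate and reading_stand below 0.004 m and angle between scale_plate's own z axis and vertical below 0.06 rad and contact force between the fingers and scale_plate below 0.1 N), for 0.2 s.
2. the gauge rod is in the guide tube with its collar stopped against the mouth (z of gauge_rod in the frame of guide_tube below 0.0785 m and distance between gauge_rod and tube_mouth below 0.006 m and angle between the x axis of gauge_rod and the z axis of guide_tube, either way round below 0.12 rad), for 0.2 s.
3. the rod is withdrawn completely from the tube (z of gauge_tip in the frame of guide_tube above 0.08 m), for 0.1 s.
At the end, for the whole second after the job is handed in: Plate home in the stand (within 2.5 mm of the floor, 4 mm of centre). Rod held still, touching nothing else, level within 8 deg, parallel to the plate within 15 deg; tip within 30 mm of its middle, within 60 mm of its mid-plane, above the stand and below the plate's top (z of scale_plate in the frame of reading_stand below 0.0125 m and horizontal distance between scale_plate and reading_stand below 0.004 m and angle between scale_plate's own z axis and vertical below 0.06 rad and angle between gauge_rod's own x axis and vertical between 1.43 and 1.71 rad and angle between the x axis of gauge_rod and the x axis of reading_stand, either way round below 0.26 rad and x of gauge_tip in the frame of reading_stand between -0.03 and 0.03 m and y of gauge_tip in the frame of reading_stand between -0.06 and 0.06 m and height (world z) of gauge_tip between 0.04 and 0.085 m and height (world z) of gauge_rod above 0.025 m and linear speed of gauge_rod below 0.02 m/s and angular speed of gauge_rod below 0.2 rad/s and contact force between the fingers and gauge_rod above 1 N and contact force between gauge_rod and scale_plate below 0.2 N and contact force between gauge_rod and reading_stand below 0.2 N and contact force between gauge_rod and tank below 0.2 N and contact force between gauge_rod and rod_rest below 0.2 N); the arm keeps its last pose, push and grip.
It fails at once if the beaker, petri dish or tape roll is moved more than 20 mm (distance of any of beaker, petri_dish, label_tape from where it was at the start of the episode above 0.02 m).
It also fails if it takes over 72 s, if anything falls off the work surface, if the arm or the gripper's body presses on something with over 40 N, if the wrist force passes 120 N, or if a joint passes its speed limit or range.

ROBOT

A 6-joint arm with a two-finger parallel gripper is mounted at the origin on a cart in front of the work surface, level with it; the furniture and walls round the work are solid. World frame = base frame: x ahead of the robot, y to its left, z up, the work surface at z = 0. Lengths are in m, angles in degrees, forces in N, time in s.
With the tool pointing down it reaches from about 0.4 to 0.825 m from the base axis. Payload 7 kg.
Tool frame: the origin (TCP) lies on the centre line of the jaws, within the pads' length; the fingertips stand 19 mm ahead of it and the grasp point (between the pads) is the TCP; z points along the fingers, y is the line along which they close (so a half turn about z gives the same grasp; the last joint's range is limited). The gripper opens to 88 mm and grips with 3 to 60 N. Pads are 19 mm wide; open, the fingers measure 130 mm over their backs; the gripper's body (78 mm by 193 mm) begins 47 mm behind the grasp point.
Start: joints at [-57.405, 20.546, 0.682, 0, -70.136, -16.507], TCP at [0.187, -0.649, 0.246] pointing down, gripper open.
Joint ranges: [-176.03, 176.03], [-82.01, 121.73], [-58.28, 71.71], [-173.87, 95.51], [-174.79, -0.11], [-173.66, 173.66]. Speed limits (degrees/s): [136.94, 136.94, 172.46, 180, 180, 180].

INTERFACE

Orientations are given as [roll, pitch, yaw] about the fixed x, y, z axes, in that order (R = Rz(yaw) Ry(pitch) Rx(roll)).
In Python, from plant import * gives the robot as it stands. The module is installed in compiled form; this text tells all that it offers.
- The arm moves only by the tool play_rows, never from a script. Its argument "deltas" is a list of rows, each a list of 6 numbers: the shift along the world's x, y, z scaled (see below), then the turn, a rotation vector about the world's x, y, z scaled (see below). A call has 1 to 10 rows; each row shifts and turns the commanded pose from where the row before left it; what a row does not reach is not made up. The controller multiplies each number of a shift by 800 mm and each number of a turn by 180 degrees. A row lasts 1/10 s, in which the tool goes at most 50 mm and 8.59 degrees, less where a joint would pass 70% of its speed; a pose out of reach is approached as far as the arm can. A call with a number of a shift or a turn outside -1 to 1 is refused whole. A call with a gripper value outside its range is refused whole. "gripper" is the gripper command: -1 is shut, 1 is fully open, values between are in proportion, set as the call begins (left out, the last holds). The fingers move at their own pace and stop on an object; the grip force is fixed at half the most. Time passes only in rows, so rows that do not move let the fingers close. It gives the time, the measured TCP pose, the force, the opening and the grip force at its end, in the units of the state.
- get_obs(): the state, without advancing time (a new reading comes with each control period).
- snapshot(name): name is "scene" or "top" or "wrist"; returns (picture, depth): 400x640x3 uint8, blue, green, red; 400x640 float32, m along the optical axis (not along the pixel's ray), 0 where there is no reading.
- camera_model(name): a dict with "fx", "fy", "cx", "cy" (pixels), "world_to_cam" (4x4, takes a point from world to camera coordinates). Camera axes: x right, y down, z forward; pixel columns grow to the right and rows downward; lengths in m; the calibration is good to about 2 mm. A picture is of the moment at which its call begins: read the wrist's pose just before it. camera_model takes no time and is no camera call; for the wrist camera it gives the pose at the moment of the call.
- close_job(): hands the job in; it is judged then, once.
The state is a dict: "clock": time; "joint_pos": joint angles; "qvel": joint speeds; "tau": joint torques, N m; "tool_pos": TCP position; "orientation": TCP orientation; "force": force on the tool from outside, world axes, zero at the start; "moment": the same for the moment, N m; "opening": finger opening in m; "gripper_force": force on a finger pad.
Only numpy, scipy, OpenCV 4.12 (cv2) and the standard library are available. Lean on these libraries where they do the work, as an engineer would, in place of code of your own. Each camera call takes 0.05 s, during which the arm holds its last target. There are 200 camera calls.

## Working session

There is one attempt and no reset: what is moved stays moved. The work goes in short steps, Python scripts to look and compute and a tool call to move; the robot and the scene stay as the last step left them, time stands still between calls to the robot, and variables do not carry over. Pictures are saved under pics/ and viewed, at most 10 in all, crops included, and the job is handed in when it is done.

Besides the shell and the picture viewer there is one more tool, called after "Request:" as name(argument=value, ...), one argument or row to a line, values as JSON. play_rows: Moves the arm, as the interface text tells. Its arguments: {"type":"object","properties":{"deltas":{"type":"array","items":{"type":"array","items":{"type":"number","minimum":-1,"maximum":1}}},"gripper":{"type":"number"}},"required":["deltas"]}

```bash
mkdir -p pics; cat > h.py <<'E'
from plant import *
import numpy as np, cv2
def grab(n):
    m=camera_model(n); p,d=snapshot(n); np.savez(f'{n}.npz',p=p,d=d,T=m['world_to_cam'],k=[m['fx'],m['fy'],m['cx'],m['cy']]); return p,d,m
class V:
    def __init__(s,n):
        z=np.load(f'{n}.npz'); s.p,s.d,s.T,s.k=z['p'],z['d'],z['T'],z['k']
    def cloud(s):
        v,u=np.mgrid[0:400,0:640]; fx,fy,cx,cy=s.k
        c=np.stack([(u-cx)/fx*s.d,(v-cy)/fy*s.d,s.d],-1)
        w=(c-s.T[:3,3])@s.T[:3,:3]; w[s.d==0]=np.nan; return w
    def proj(s,P):
        c=np.asarray(P)@s.T[:3,:3].T+s.T[:3,3]; fx,fy,cx,cy=s.k
        return np.stack([c[...,0]/c[...,2]*fx+cx,c[...,1]/c[...,2]*fy+cy],-1)
E
python3 - <<'E'
from h import *
print(get_obs())
a=grab('scene')[0];b=grab('top')[0]
cv2.imwrite('pics/a.png',a);cv2.imwrite('pics/b.png',b)
for n in('scene','top'):
    z=V(n); R=z.T[:3,:3]; print(n,z.k,-R.T@z.T[:3,3],R[2])
E
```

```text
{'clock': 0.0, 'joint_pos': array([-5.74053308e+01,  2.05919439e+01,  6.33459438e-01, -2.01698600e-02,
       -7.01363903e+01, -1.65072984e+01]), 'qvel': array([-0.00645267,  0.04395937,  0.03871498, -0.0231849 , -0.05167075,
        0.04154949]), 'tau': array([ 1.62617314e-03, -5.82720315e+01,  2.93067920e+01,  6.99747339e+00,
        6.91502384e-03, -1.48123891e-04]), 'tool_pos': array([ 0.18689535, -0.64812668,  0.24461438]), 'orientation': array([ 1.79903648e+02, -8.78072998e-03, -1.63919491e+02]), 'force': array([ 0.33998048,  0.06798868, -0.00124397]), 'moment': array([ 0.02193351,  0.02439811, -0.00645439]), 'gripper_force': 0.0, 'opening': 0.08777568293299029}
scene [408.6974755  408.6974755  319.05137371 203.1095831 ] [0.19412548 0.57767549 0.82442236] [ 0.33290601 -0.58834675 -0.73690005]
top [388.56489485 388.56489485 320.50588054 207.41438205] [0.39239243 0.00336037 1.0118383 ] [ 0.16479565  0.01783915 -0.98616639]
```

View pics/a.png

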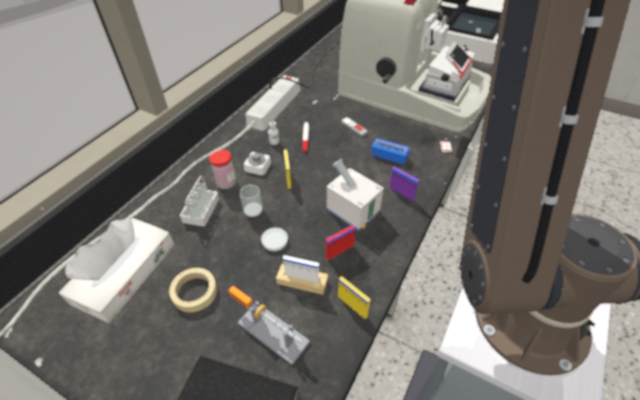

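View pics/b.png

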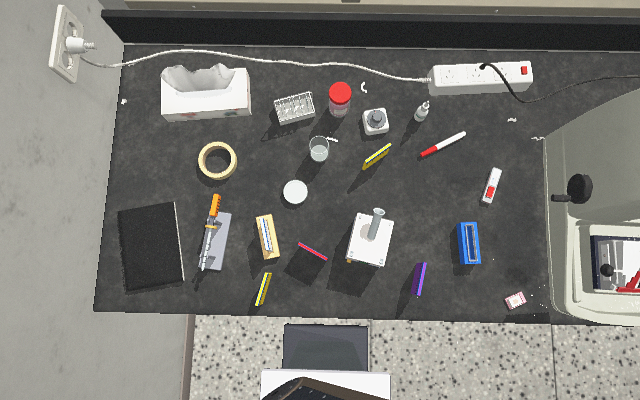

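Top view candidates for the plate: white with a blue top in the wooden block at (267,237), red (312,252), yellow (263,289), purple (419,279) and yellow (377,156). Only the first fits the description, white with a blue band and standing in the wooden block. The other things needed are the stand at (469,243), the tank at (371,240) with its tube towards (377,215), the rod with handle at (215,205) and tip at (203,268), the beaker at (319,149), the dish at (295,191) and the tape at (217,160).

```bash
cat > m.py <<'E'
from h import *
def rect(P):
    (c,s,a)=cv2.minAreaRect((P[:,:2]*1000).astype(np.float32)); return np.round(c,1),np.round(s,1),round(a,1)
boxes={'top':dict(stand=(450,215,488,272),block=(248,208,288,266),tank=(340,200,400,270),rod=(195,190,225,275)),
 'scene':dict(stand=(365,135,415,168),block=(270,250,335,300),tank=(320,155,390,230),rod=(225,280,312,365))}
for n in boxes:
    v=V(n); W=v.cloud(); hsv=cv2.cvtColor(v.p,cv2.COLOR_BGR2HSV)
    for k,(a,b,c,d) in boxes[n].items():
        w=W[b:d,a:c].reshape(-1,3); h=hsv[b:d,a:c].reshape(-1,3).astype(int)
        H,S,L=h.T; ok=np.isfinite(w[:,0])
        print(n,k,'zmax',np.round(np.nanpercentile(w[:,2],[50,90,99,100]),3))
        blue=(H>100)&(H<125)&(S>100)
        if k=='stand':
            q=w[ok&blue&(w[:,2]>.026)&(w[:,2]<.042)];print(rect(q),np.median(q[:,2]))
        if k=='block':
            q=w[ok&(H>8)&(H<28)&(S>50)&(w[:,2]>.015)&(w[:,2]<.03)];print('wood',rect(q),np.median(q[:,2]))
            q=w[ok&(w[:,2]>.074)];print('plate',rect(q),np.median(q[:,2]),len(q))
        if k=='tank':
            q=w[ok&(w[:,2]>.084)&(w[:,2]<.094)&(S<60)];print('tanktop',rect(q),np.median(q[:,2]))
            q=w[ok&(w[:,2]>.1)];print('tube',rect(q),q.mean(0),len(q),q[q[:,2]>.13].mean(0))
        if k=='rod':
            q=w[ok&(H>5)&(H<16)&(S>150)&(w[:,2]>.06)];print('handle',rect(q),np.median(q[:,2]),len(q))
            q=w[ok&(w[:,2]>.055)];print('all',rect(q),np.median(q[:,2]),len(q))
t=V('top').p; s=V('scene').p
r=lambda i,b:cv2.resize(i[b[1]:b[3],b[0]:b[2]],(390,290),interpolation=cv2.INTER_CUBIC)
cv2.imwrite('pics/c.png',np.vstack([np.hstack([r(t,(232,200,302,252)),r(t,(180,185,270,280))]),np.hstack([r(s,(265,245,335,297)),r(s,(215,270,315,365))])]))
E
python3 m.py
```

```text
top stand zmax [0.002 0.036 0.04  0.043]
(array([ 476.3, -355.1]), array([104. ,  41.8]), 3.7) 0.03407782383627253
top block zmax [0.002 0.026 0.085 0.088]
wood (array([480.1, 155.5]), array([110.4,  40.1]), 14.1) 0.02276218752965558
plate (array([481.1, 154.6]), array([79.4,  8.7]), 14.4) 0.08332926532764745 126
top tank zmax [0.004 0.093 0.137 0.15 ]
tanktop (array([473.7, -99.7]), array([ 90.1, 110.1]), 77.4) 0.090599232883587
tube (array([ 506.7, -108.8]), array([25.6, 70.9]), 81.6) [ 0.51066061 -0.10740142  0.12447394] 266 [ 0.52504913 -0.11086669  0.13719602]
top rod zmax [0.009 0.068 0.078 0.08 ]
handle (array([550. , 282.6]), array([15. , 53.4]), 83.3) 0.07050066127122467 53
all (array([483.9, 291.9]), array([ 28.2, 188. ]), 80.6) 0.06901840207128698 438
scene stand zmax [0.002 0.035 0.039 0.075]
(array([ 474.4, -355.7]), array([104.6,  46.3]), 4.4) 0.033788057619950664
scene block zmax [0.002 0.059 0.085 0.088]
wood (array([479.3, 156. ]), array([110.8,  42.3]), 14.4) 0.022288047961207706
plate (array([480.6, 154.9]), array([80.8, 10.1]), 14.3) 0.08279942432404022 195
scene tank zmax [0.003 0.092 0.134 0.149]
tanktop (array([472. , -99.8]), array([ 93.9, 111.3]), 77.2) 0.09066069438759078
tube (array([ 509.5, -103.3]), array([28. , 67.4]), 69.1) [ 0.50688943 -0.10369258  0.12292788] 219 [ 0.52224019 -0.10769738  0.13757265]
scene rod zmax [0.002 0.029 0.076 0.079]
handle (array([548.5, 283.3]), array([14.4, 51.7]), 83.2) 0.07126679172343828 79
all (array([483.1, 290.6]), array([ 29.2, 188.6]), 85.1) 0.06745468669150013 663
```

View pics/c.png

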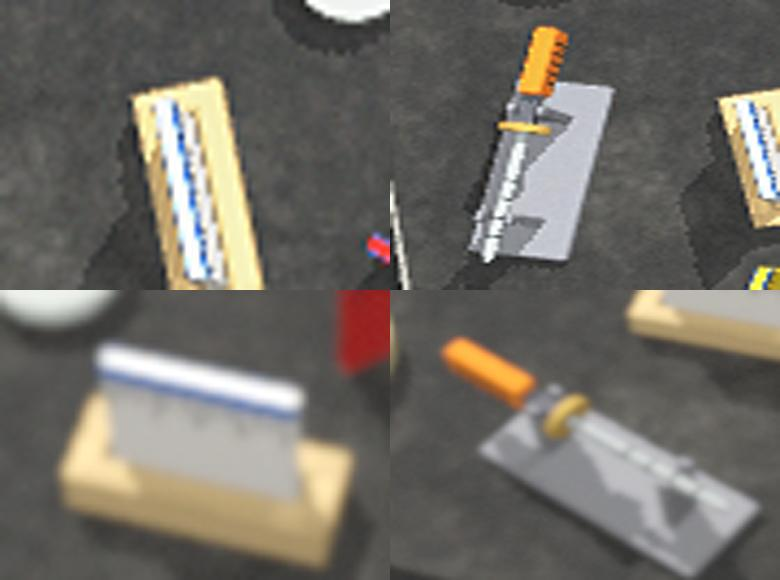

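The crop confirms it: white plate with a blue band under its top edge, in the wooden block. The rod lies in its rest with the handle away from the robot. I'll move towards the stand first for a wrist view of it.

Request:
play_rows(
  deltas=[
    [0.034,0.04,0.01,0,0,0],
    [0.034,0.04,0.01,0,0,0],
    [0.034,0.04,0.01,0,0,0],
    [0.034,0.04,0.01,0,0,0],
    [0.034,0.04,0.01,0,0,0],
    [0.034,0.04,0.01,0,0,0],
    [0.034,0.04,0,0,0,0],
    [0.034,0.04,0,0,0,0],
    [0.034,0.04,0,0,0,0],
    [0,0,0,0,0,-0.0106],
  ],
  gripper=1,
)

```text
clock: 1.1
tool_pos: [0.4343, -0.3574, 0.2933]
orientation: [180.0, 0.0, -165.6]
force: [-0.5, -0.6, 0.1]
opening: 0.0877
gripper_force: 0.0
```

```bash
cat > w.py <<'E'
from h import *
import sys
o=get_obs(); p,d,m=grab('wrist'); cv2.imwrite(f'pics/{sys.argv[1]}.png',p)
T=m['world_to_cam']; print(np.round(o['tool_pos'],4),np.round(o['orientation'],2),np.round(o['joint_pos'],1),round(o['clock'],2)); print('cam',-T[:3,:3].T@T[:3,3],T[2,:3])
E
python3 w.py w1
```

```text
[ 0.4343 -0.3574  0.2933] [ 1.7997e+02  3.0000e-02 -1.6561e+02] [-19.5   8.4  -9.4  -0.  -72.2 -56.1] 1.1
cam [ 0.3677772  -0.3736014   0.43366836] [ 0.24833861  0.06375562 -0.96657289]
```

View pics/w1.png

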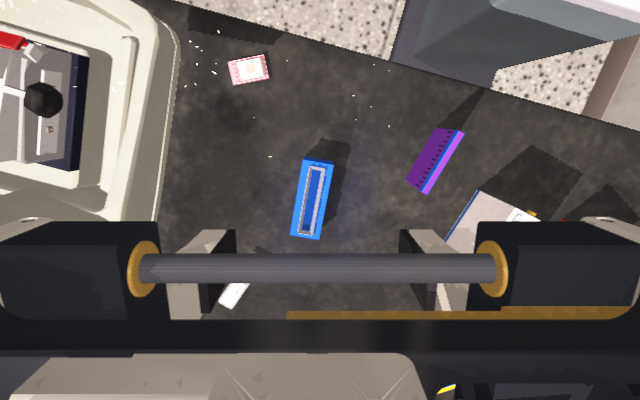

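The wrist view shows the stand at about (312,199), with its slot outlined by grey lips, the purple look-alike at (435,160) and the tank at (490,225). I'll measure the stand here while moving on to the plate.

```bash
cat > ms.py <<'E'
from m import rect
from h import *
v=V('wrist');W=v.cloud();h=cv2.cvtColor(v.p,cv2.COLOR_BGR2HSV).astype(int)
H,S,L=np.moveaxis(h,-1,0)
m=np.zeros((400,640),bool);m[150:250,280:345]=1
q=W[m&(W[...,2]>.024)&(W[...,2]<.045)];print('stand',rect(q),np.median(q[:,2]),len(q))
c=np.median(q,0);q2=W[m&(W[...,2]>.0355)&(W[...,2]<.05)];print('lip',rect(q2),len(q2))
E
python3 ms.py | tail -2
```

```text
stand (array([ 475.7, -354. ]), array([104.4,  40. ]), 3.9) 0.035597755704497136 1895
lip (array([ 475.6, -354. ]), array([103.9,  39.9]), 3.9) 1011
```

Request:
play_rows(
  deltas=[
    [0.006,0.06,0,0,0,0],
    [0.006,0.06,0,0,0,0],
    [0.006,0.06,0,0,0,0],
    [0.006,0.06,0,0,0,0],
    [0.006,0.06,0,0,0,0],
    [0.006,0.06,0,0,0,0],
    [0.006,0.06,0,0,0,0],
    [0.006,0.06,0,0,0,0],
    [0.006,0.06,0,0,0,0],
    [0.0045,0.06,0,0,0,0],
  ],
)

```text
clock: 2.15
tool_pos: [0.4784, 0.1209, 0.2937]
orientation: [180.0, 0.0, -165.8]
force: [1.2, -0.2, 0.6]
opening: 0.0879
gripper_force: 0.0
```

Request:
play_rows(
  deltas=[
    [0,0.04,-0.03,0,0,0],
    [0,0,-0.03,0,0,0],
    [0,0,0,0,0,0],
  ],
)

```text
clock: 2.45
tool_pos: [0.4768, 0.151, 0.2422]
orientation: [-179.9, -0.4, -165.8]
force: [-0.3, -0.1, -0.8]
opening: 0.0878
gripper_force: 0.0
```

```bash
python3 w.py w2
```

```text
[0.4768 0.151  0.2422] [-179.9    -0.36 -165.76] [ 4.010e+01  4.300e+00 -2.090e+01 -1.000e-01 -6.520e+01 -1.158e+02] 2.45
cam [0.4110422  0.1354403  0.38311322] [ 0.2428295   0.05940607 -0.96824829]
```

View pics/w2.png

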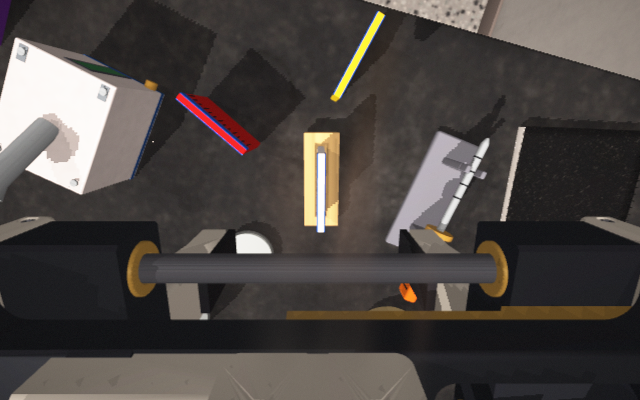

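The wrist view shows the white plate in its block at (321,180), the rod's shaft from (487,142) to its collar at (440,232), and the handle at (408,292).

```bash
cat > mp.py <<'E'
from m import rect
from h import *
v=V('wrist');W=v.cloud()
m=np.zeros((400,640),bool);m[120:240,295:350]=1
q=W[m&(W[...,2]>.076)&(W[...,2]<.095)];print('plate',rect(q),np.median(q[:,2]),len(q))
q=W[m&(W[...,2]>.016)&(W[...,2]<.03)];print('block',rect(q),np.median(q[:,2]),len(q))
m[:]=0;m[130:225,435:495]=1
q=W[m&(W[...,2]>.05)&(W[...,2]<.069)];l=cv2.fitLine((q*1000).astype(np.float32),cv2.DIST_HUBER,0,.01,.01).ravel();print('shaft',l,len(q),q[q[:,0].argmin()])
print(np.degrees(np.arctan2(l[1],l[0])))
E
python3 mp.py|tail -4
```

```text
block (array([479.9, 157.5]), array([110.4,  39.9]), 14.3) 0.023141484732075678 2403
shaft [ 9.9229294e-01 -1.2380748e-01  5.1393397e-03  4.3714383e+02
  2.9766156e+02  6.5895523e+01] 871 [0.38921359 0.30630296 0.06378382]
-7.111988
```

Request:
play_rows(
  deltas=[
    [0.003,0.004,-0.04,0,0,0],
    [0,0,-0.04,0,0,0],
    [0,0,-0.04,0,0,0],
    [0,0,-0.04,0,0,0],
    [0,0,-0.03,0,0,0],
    [0,0,-0.02,0,0,0],
    [0,0,-0.008,0,0,0],
    [0,0,0,0,0,0],
    [0,0,0,0,0,0],
  ],
)

```text
clock: 3.4
tool_pos: [0.482, 0.1548, 0.0725]
orientation: [180.0, 0.1, -165.8]
force: [0.2, 0.2, -0.0]
opening: 0.0878
gripper_force: 0.0
```

Request:
play_rows(
  deltas=[
    [0,0,0,0,0,0],
    [0,0,0,0,0,0],
    [0,0,0,0,0,0],
    [0,0,0,0,0,0],
    [0,0,0,0,0,0],
    [0,0,0,0,0,0],
    [0,0,0,0,0,0],
    [0,0,0,0,0,0],
  ],
  gripper=-1,
)

```text
clock: 4.2
tool_pos: [0.481, 0.1546, 0.0711]
orientation: [-180.0, -0.0, -165.8]
force: [-0.1, -0.5, 0.5]
opening: 0.0293
gripper_force: 0.0
```

```bash
python3 mp.py|grep plate|tail -1
```

```text
plate (array([480.8, 156.6]), array([79.7,  8.1]), 14.2) 0.08411325089392648 707
```

Request:
play_rows(
  deltas=[
    [0,0,0,0,0,0],
    [0,0,0,0,0,0],
    [0,0,0,0,0,0],
    [0,0,0,0,0,0],
    [0,0,0,0,0,0],
    [0,0,0,0,0,0],
  ],
)

```text
clock: 4.8
tool_pos: [0.481, 0.1546, 0.0711]
orientation: [-180.0, -0.0, -165.8]
force: [0.2, 1.0, -0.6]
opening: 0.0082
gripper_force: 30.0
```

Request:
play_rows(
  deltas=[
    [0,0,0.01,0,0,0],
    [0,0,0.02,0,0,0],
    [0,0,0.04,0,0,0],
    [0,0,0.04,0,0,0],
    [0,0,0.04,0,0,0],
    [0,0,0.04,0,0,0],
    [0,0,0.03,0,0,0],
    [0,0,0,0,0,0],
  ],
)

```text
clock: 5.6
tool_pos: [0.4826, 0.1554, 0.2516]
orientation: [179.9, 0.4, -165.8]
force: [0.4, -0.7, -0.1]
opening: 0.0079
gripper_force: 30.0
```

Request:
play_rows(
  deltas=[
    [0,-0.03,0,0,0,0],
    [0,-0.06,0,0,0,0],
    [0,-0.06,0,0,0,0],
    [0,-0.06,0,0,0,-0.01],
    [0,-0.06,0,0,0,-0.01],
    [0,-0.06,0,0,0,-0.01],
    [0,-0.06,0,0,0,-0.01],
    [0,-0.06,0,0,0,-0.01],
    [0,-0.06,0,0,0,-0.0072],
    [-0.0066,-0.06,0,0,0,0],
  ],
)

```text
clock: 6.6
tool_pos: [0.4754, -0.3033, 0.247]
orientation: [180.0, -0.0, -176.2]
force: [1.3, 1.0, -0.5]
opening: 0.0081
gripper_force: 30.0
```

Request:
play_rows(
  deltas=[
    [0,-0.04,0,0,0,0],
    [0,-0.027,0,0,0,0],
    [0,0,-0.03,0,0,0],
    [0,0,-0.06,0,0,0],
    [0,0,-0.06,0,0,0],
    [0,0,0,0,0,0],
    [0,0,0,0,0,0],
    [0,0,0,0,0,0],
    [0,0,0,0,0,0],
  ],
)

```text
clock: 7.5
tool_pos: [0.4773, -0.3555, 0.1299]
orientation: [-179.9, 0.2, -176.1]
force: [0.2, -0.4, -1.6]
opening: 0.0082
gripper_force: 30.0
```

```bash
python3 w.py w3; python3 -c "
from h import *
t,s=grab('top')[0],grab('scene')[0]
r=lambda i,b:cv2.resize(i[b[1]:b[3],b[0]:b[2]],(390,260),interpolation=cv2.INTER_CUBIC)
w=V('wrist').p
cv2.imwrite('pics/d.png',np.vstack([np.hstack([r(t,(424,210,514,270)),r(s,(345,120,435,180))]),cv2.resize(w[100:260,200:440],(780,520))[:330]]))
"; python3 ms.py|tail -2
```

```text
[ 0.4773 -0.3555  0.1299] [-179.89    0.22 -176.09] [-17.9  18.6 -18.5   0.  -52.6 -68.2] 7.5
cam [ 0.40825292 -0.35901324  0.27009613] [ 0.25928754  0.01528873 -0.96567915]
stand (array([ 466.3, -354.8]), array([64.4, 40. ]), 3.9) 0.03559557688757102 2704
lip (array([ 466.3, -354.7]), array([64.4, 39.9]), 3.9) 1449
  return _methods._mean(a, axis=axis, dtype=dtype,
  ret = ret.dtype.type(ret / rcount)
```

View pics/d.png

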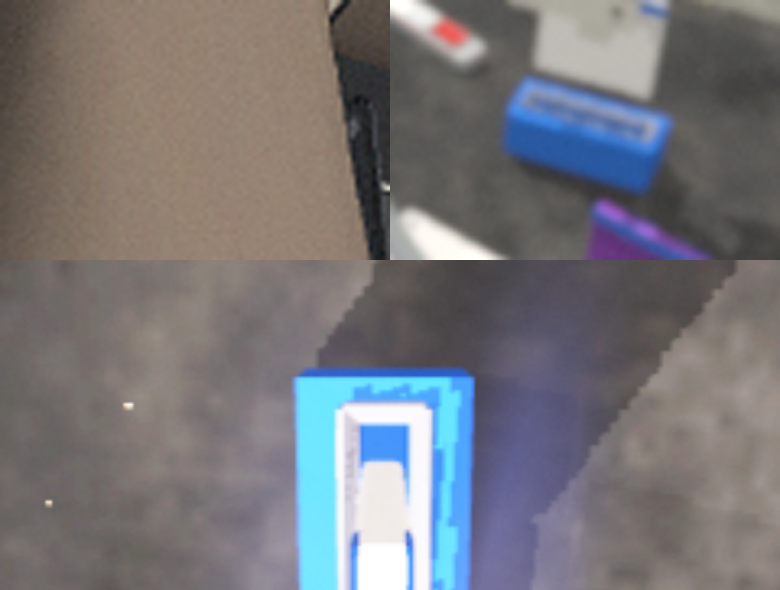

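The plate hangs over the slot in both views; its near edge is inside the lips at about (385,480) in the wrist crop. I'll compare the two in the wrist cloud.

```bash
python3 - <<'E' 2>/dev/null | tail -9
from h import *
o=get_obs(); print(o['tool_pos'])
W=V('wrist').cloud()
a=np.radians(3.9);ex=np.array([np.cos(a),np.sin(a)]);ey=np.array([-np.sin(a),np.cos(a)])
f=lambda w:((w[...,:2]-[.4757,-.3551])@np.c_[ex,ey])*1000
q=W[100:260,250:390].reshape(-1,3); u=f(q)
s=(abs(q[:,2]-.035)<.006)&(abs(u[:,1])<30); print('stand y',u[s][:,1].min(),u[s][:,1].max(),'xmin',u[s][:,0].min())
for lo,hi in((.065,.09),(.09,.12),(.12,.15)):
    p=(q[:,2]>lo)&(q[:,2]<hi)&(abs(u[:,1])<12); 
    if p.any(): print(lo,p.sum(),'y',np.percentile(u[p][:,1],[2,50,98]),'x',u[p][:,0].min(),'z',q[p][:,2].min())
E
```

```text
[ 0.47648623 -0.35514335  0.12879327]
stand y -19.00639214035644 21.009204714947774 xmin -51.75976727692155
0.065 66 y [-3.20643748  0.78839984  4.39470837] x -38.07110855547973 z 0.06946677678309718
0.09 234 y [-11.0977805    0.25266497  11.03170708] x -38.12696270237851 z 0.0901329907619065
0.12 2053 y [-9.98612095  0.34615335 10.60298533] x -38.317366193272065 z 0.12001648607976266
```

Request:
play_rows(
  deltas=[
    [-0.0015,0.0005,-0.01,0,0,0],
    [0,0,-0.01,0,0,0],
    [0,0,-0.01,0,0,0],
    [0,0,-0.005,0,0,0],
    [0,0,-0.005,0,0,0],
    [0,0,-0.005,0,0,0],
    [0,0,-0.005,0,0,0],
    [0,0,0,0,0,0],
  ],
)

```text
clock: 8.45
tool_pos: [0.4743, -0.3544, 0.0865]
orientation: [180.0, -0.0, -176.1]
force: [0.2, 0.3, -0.6]
opening: 0.0078
gripper_force: 30.0
```

Request:
play_rows(
  deltas=[
    [0,0,-0.005,0,0,0],
    [0,0,-0.005,0,0,0],
    [0,0,-0.005,0,0,0],
    [0,0,-0.0015,0,0,0],
    [0,0,0,0,0,0],
  ],
)

```text
clock: 8.95
tool_pos: [0.4744, -0.3545, 0.0737]
orientation: [180.0, -0.0, -176.1]
force: [-0.6, 0.3, -0.3]
opening: 0.0078
gripper_force: 30.0
```

Request:
play_rows(
  deltas=[
    [0,0,-0.001,0,0,0],
    [0,0,0,0,0,0],
  ],
)

```text
clock: 9.15
tool_pos: [0.4746, -0.3546, 0.0732]
orientation: [-180.0, 0.0, -176.1]
force: [0.3, 0.0, -1.0]
opening: 0.0078
gripper_force: 30.0
```

Request:
play_rows(
  deltas=[
    [0,0,0,0,0,0],
    [0,0,0,0,0,0],
    [0,0,0,0,0,0],
    [0,0,0,0,0,0],
    [0,0,0,0,0,0],
    [0,0,0,0,0,0],
    [0,0,0,0,0,0],
    [0,0,0,0,0,0],
  ],
  gripper=0,
)

```text
clock: 9.95
tool_pos: [0.4746, -0.3546, 0.0732]
orientation: [180.0, -0.0, -176.1]
force: [0.2, -0.3, -0.1]
opening: 0.0437
gripper_force: 0.0
```

Request:
play_rows(
  deltas=[
    [0,0,0.02,0,0,0],
    [0,0,0.05,0,0,0],
    [0,0,0.055,0,0,0],
    [0,0,0.05,0,0,0],
    [0,0.04,0.03,0,0,-0.0101],
    [0,0.05,0,0,0,-0.0101],
    [0.005,0.06,0,0,0,-0.0101],
    [0.015,0.06,0,0,0,-0.0101],
    [0.015,0.06,0,0,0,-0.0101],
    [0.015,0.06,0,0,0,-0.0101],
  ],
  gripper=1,
)

```text
clock: 10.95
tool_pos: [0.5146, -0.0887, 0.2376]
orientation: [180.0, 0.1, 172.9]
force: [1.2, 0.4, -0.5]
opening: 0.0877
gripper_force: 0.0
```

Request:
play_rows(
  deltas=[
    [0.015,0.06,0,0,0,0],
    [0.014,0.06,0,0,0,0],
    [0.015,0.06,0,0,0,0],
    [0,0.06,0,0,0,0],
    [0,0.06,0,0,0,0],
    [0,0.06,0,0,0,0],
    [0,0.06,0,0,0,0],
    [0,0.047,0,0,0,0],
    [0,0,0,0,0,0],
  ],
)

```text
clock: 11.85
tool_pos: [0.5495, 0.2873, 0.2364]
orientation: [180.0, -0.0, 173.2]
force: [0.1, 0.2, -0.7]
opening: 0.0882
gripper_force: 0.0
```

```bash
python3 w.py w4; cat > chk.py <<'E'
from h import *
from m import rect
import sys
for n in('top','scene'):
    grab(n);W=V(n).cloud();q=W[abs(np.nan_to_num(W[...,0])-.4757)<.07];q=q[abs(q[:,1]+.355)<.04];q=q[(q[:,2]>.065)&(q[:,2]<.1)];print('PL',n,len(q),rect(q) if len(q)>5 else '',np.median(q[:,2]))
E
python3 chk.py 2>/dev/null|grep PL
python3 - <<'E'
from h import *
W=V('wrist').cloud();b=W[...,2]
m=(b>.05)&(b<.085)&(W[...,0]>.37)&(W[...,0]<.6)&(W[...,1]>.24)&(W[...,1]<.33)
q=W[m];print(len(q))
for a in np.arange(.38,.6,.015):
    s=q[(q[:,0]>a)&(q[:,0]<a+.015)]
    if len(s)>5: print(round(a+.0075,4),len(s),np.round(s.mean(0),4),np.round(np.ptp(s[:,1]),4))
E
```

```text
[0.5495 0.2873 0.2364] [ 1.8000e+02 -1.0000e-02  1.7319e+02] [  45.6   15.8   -7.4   -0.   -66.8 -142.4] 11.85
cam [0.48134751 0.29635316 0.37684093] [ 0.25410385 -0.03086844 -0.96668422]
PL top 218 (array([ 474.7, -354.5]), array([78.6,  9.9]), 3.5) 0.08357806959226748
PL scene 130 (array([ 463.9, -354.3]), array([60.7, 13.6]), 7.0) 0.07742488465046185
2567
0.3875 37 [0.3927 0.3049 0.0653] 0.0072
0.4025 168 [0.4026 0.3038 0.0663] 0.009
0.4175 248 [0.4192 0.3012 0.0676] 0.0215
0.4325 271 [0.4303 0.301  0.0662] 0.0216
0.4475 156 [0.4474 0.2984 0.0662] 0.0092
0.4625 138 [0.4623 0.2962 0.0663] 0.0094
0.4775 132 [0.4775 0.2942 0.0663] 0.0085
0.4925 279 [0.4943 0.2921 0.0724] 0.0284
0.5075 271 [0.5086 0.2905 0.0687] 0.0261
0.5225 204 [0.5229 0.2889 0.0716] 0.0181
0.5375 223 [0.5374 0.2868 0.0759] 0.0153
0.5525 215 [0.5525 0.285  0.0758] 0.0156
0.5675 204 [0.5674 0.2832 0.0758] 0.0148
0.5825 21 [0.5761 0.2837 0.0753] 0.0121
```

Request:
play_rows(
  deltas=[
    [0.0006,-0.004,-0.03,0.0045,0.0368,0],
    [0,0,-0.04,0.0045,0.0368,0],
    [0,0,-0.04,0.0045,0.0368,0],
    [0,0,-0.04,0,0,0],
    [0,0,-0.035,0,0,0],
    [0,0,-0.02,0,0,0],
    [0,0,-0.0125,0,0,0],
    [0,0,0,0,0,0],
    [0,0,0,0,0,0],
  ],
)

```text
clock: 12.9
tool_pos: [0.5509, 0.2801, 0.0647]
orientation: [179.9, -19.9, 173.0]
force: [-0.0, -0.3, 0.8]
opening: 0.0878
gripper_force: 0.0
```

```bash
python3 -c "
from h import *
o=get_obs();print({k:np.round(o[k],4) for k in('tool_pos','orientation','joint_pos')})
s=grab('scene')[0]
cv2.imwrite('pics/e.png',cv2.resize(s[240:400,180:340],(600,600)))
"
```

```text
{'tool_pos': array([0.5509, 0.2801, 0.0647]), 'orientation': array([179.9462, -19.92  , 173.0166]), 'joint_pos': array([  36.4146,   34.0996,    0.7033,  -14.303 ,  -71.8593, -127.1075])}
```

View pics/e.png

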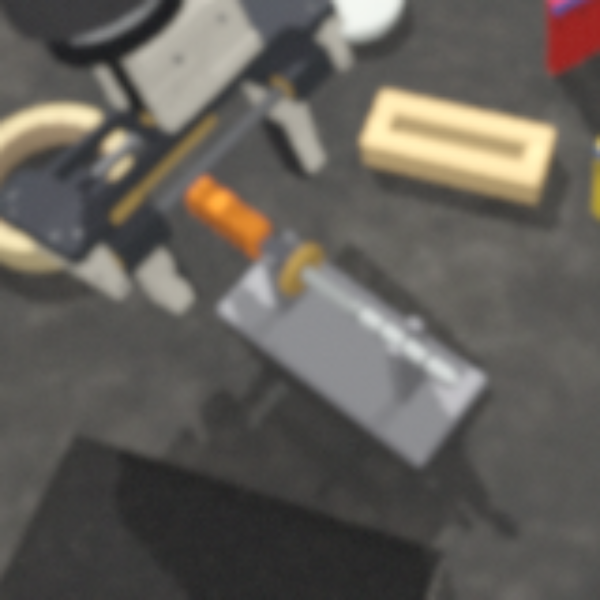

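The scene crop shows the open jaws straddling the orange handle at (230,215), clear of the tape roll, and the empty wooden block. Closing now.

Request:
play_rows(
  deltas=[
    [0,0.003,-0.002,0,0,0],
    [0,0,0,0,0,0],
    [0,0,0,0,0,0],
    [0,0,0,0,0,0],
    [0,0,0,0,0,0],
    [0,0,0,0,0,0],
    [0,0,0,0,0,0],
    [0,0,0,0,0,0],
    [0,0,0,0,0,0],
    [0,0,0,0,0,0],
  ],
  gripper=-1,
)

```text
clock: 13.95
tool_pos: [0.5503, 0.2825, 0.0615]
orientation: [180.0, -20.0, 173.0]
force: [-1.7, 8.6, -0.2]
opening: 0.014
gripper_force: 30.0
```

Request:
play_rows(
  deltas=[
    [0,0,0,0,0,0],
    [0,0,0,0,0,0],
    [0,0,0,0,0,0],
    [0,0,0,0,0,0],
  ],
)

```text
clock: 14.35
tool_pos: [0.5503, 0.2827, 0.0616]
orientation: [180.0, -20.0, 173.0]
force: [0.5, 4.4, -0.8]
opening: 0.014
gripper_force: 29.9
```

Request:
play_rows(
  deltas=[
    [0,0,0.01,0,0,0],
    [0,0,0.03,0,0,0],
    [0,0,0.05,0,0,0],
    [0,0,0.055,0,0,0],
    [0,0,0.055,0,0,-0.015],
    [0,0,0.056,0,0,-0.0156],
    [0,0,0,0,0,0],
  ],
)

```text
clock: 15.05
tool_pos: [0.5527, 0.2818, 0.2742]
orientation: [179.6, -19.5, 167.5]
force: [-0.7, -0.2, -1.3]
opening: 0.0136
gripper_force: 29.9
```

Request:
play_rows(
  deltas=[
    [0.017,-0.03,0,-0.0081,-0.0361,0],
    [0.017,-0.05,0,-0.0081,-0.0361,0],
    [0.017,-0.05,0,-0.0081,-0.0361,0],
    [0.017,-0.05,0,-0.0081,-0.0361,0],
    [0.017,-0.05,0,-0.0081,-0.0361,0],
    [0.017,-0.05,0,-0.0081,-0.0361,0],
    [0.017,-0.05,0,0,0,0],
    [0.017,-0.05,0,0,0,0],
    [0.017,-0.05,0,0,0,0],
    [0.017,-0.05,0,0,0,0],
  ],
)

```text
clock: 16.05
tool_pos: [0.6858, -0.1039, 0.2665]
orientation: [-179.8, 19.9, 167.5]
force: [1.7, 0.4, 0.1]
opening: 0.0138
gripper_force: 29.9
```

Request:
play_rows(
  deltas=[
    [0,-0.04,0,0,0,0],
    [0,-0.017,0,0,0,0],
    [0,0,0,0,0,0],
    [0,0,0,0,0,0],
    [0,0,0,0,0,0],
    [0,0,0,0,0,0],
  ],
)

```text
clock: 16.65
tool_pos: [0.6862, -0.1465, 0.2665]
orientation: [-179.9, 19.9, 167.5]
force: [0.1, -0.1, -0.8]
opening: 0.0138
gripper_force: 29.9
```

```bash
python3 w.py w5; python3 - <<'E'
from h import *
grab('top');grab('scene')
o=get_obs();print(np.round(o['tool_pos'],4),o['joint_pos'].round(1))
im=[V(n).p for n in('top','scene','wrist')]
f=lambda i,b:cv2.resize(i[b[1]:b[3],b[0]:b[2]],(390,290),interpolation=cv2.INTER_CUBIC)
cv2.imwrite('pics/f.png',np.vstack([np.hstack([f(im[0],(330,170,430,270)),f(im[1],(300,110,400,210))]),np.hstack([f(im[2],(0,0,640,400)),f(im[2],(200,100,440,260))])]))
E
```

```text
[ 0.6862 -0.1465  0.2665] [-179.89   19.94  167.54] [   7.2   11.6  -15.7    9.6  -44.3 -115.4] 16.65
cam [ 0.57687833 -0.12117104  0.37510516] [ 0.55639001 -0.12543973 -0.82139821]
[ 0.6863 -0.1466  0.2665] [   7.1   11.6  -15.7    9.6  -44.3 -115.4]
```

View pics/f.png

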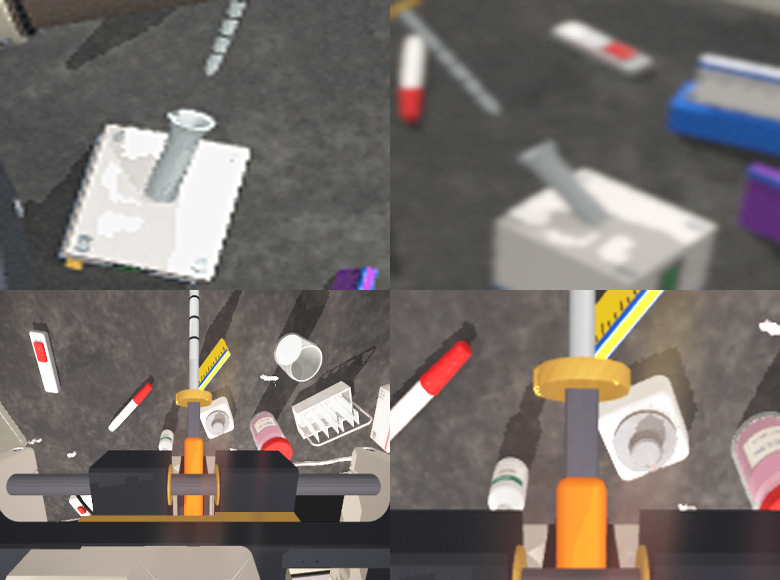

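The rod points down at the tube mouth: in the top crop the tip is at (212,70) and the mouth at (190,120), and the wrist view shows the handle, collar and shaft in line. Next I'll fit the rod and tube axes numerically.

```bash
cat > ax.py <<'E'
from h import *
C=np.array([.4730,-.0998,0]);a=np.radians(-12.6);h=np.array([np.cos(a),np.sin(a),0])
M=C+.062*h+[0,0,.137];d=np.cos(np.radians(40))*h+[0,0,np.sin(np.radians(40))]
lat=np.array([-h[1],h[0],0]);up=np.cross(d,lat)
B=np.c_[d,lat,up]
def fit(n,sel,r):
    v=V(n);W=v.cloud().reshape(-1,3);W=W[np.isfinite(W[:,0])];u=(W-M)@B
    q=W[sel(u)]
    if len(q)<15: print(n,'few',len(q));return
    cam=-v.T[:3,:3].T@v.T[:3,3]
    l=cv2.fitLine((q*1000).astype(np.float32),cv2.DIST_HUBER,0,.001,.001).ravel();x=l[:3]*np.sign(l[:3]@d);c=l[3:]/1000
    w=c-cam;w-=x*(x@w);w/=np.linalg.norm(w);c=c+w*r
    u=(c-M)@B;e=x@B; at=lambda s:np.round((u+e/e[0]*(s-u[0]))*1000,1)
    print(n,len(q),'slope deg lat/up',np.degrees(np.arctan2(e[1:],e[0])).round(2),'at mouth',at(0)[1:],'at -75mm',at(-.075)[1:],'ends',np.round(((q-M)@B)[:,0].min()*1000,1))
if __name__=='__main__':
  for n in('top','scene','wrist'):
    print('rod');fit(n,lambda u:(u[:,0]>.01)&(u[:,0]<.14)&(np.hypot(u[:,1],u[:,2])<.025),.0035)
    if n!='wrist':
        print('tube');fit(n,lambda u:(u[:,0]>-.06)&(u[:,0]<-.015)&(np.hypot(u[:,1],u[:,2])<.016),.007)
        W=V(n).cloud().reshape(-1,3);W=W[np.isfinite(W[:,0])];u=(W-M)@B
        k=(abs(u[:,0])<.008)&(np.hypot(u[:,1],u[:,2])<.022);print('rim',k.sum(),np.round(u[k].min(0)*1000,1),np.round(u[k].max(0)*1000,1))
E
python3 ax.py
```

```text
rod
top 103 slope deg lat/up [-0.49 -0.28] at mouth [ 1.2 -0.4] at -75mm [ 1.9 -0. ] ends 42.9
tube
top 143 slope deg lat/up [0.25 0.39] at mouth [0.7 1.7] at -75mm [0.4 1.2] ends -59.9
rim 82 [ -7.9 -12.1 -11.9] [ 2.  13.3 15.4]
rod
scene 130 slope deg lat/up [0.17 0.44] at mouth [-0.6 -0.8] at -75mm [-0.8 -1.4] ends 41.6
tube
scene 147 slope deg lat/up [-1.94  1.9 ] at mouth [-1.  3.] at -75mm [1.5 0.5] ends -59.9
rim 39 [ -7.7 -11.6 -11.9] [ 0.5 13.4 16. ]
rod
wrist 2058 slope deg lat/up [-0.13  0.01] at mouth [2.5 0.2] at -75mm [2.7 0.2] ends 70.2
```

Request:
play_rows(
  deltas=[
    [-0.0013,0.0003,0.0016,0,0,0],
    [-0.01402,0.00313,-0.01205,0,0,0],
    [-0.01402,0.00313,-0.01205,0,0,0],
    [-0.00935,0.00209,-0.00804,0,0,0],
    [-0.00935,0.00209,-0.00804,0,0,0],
    [-0.00935,0.00209,-0.00804,0,0,0],
    [0,0,0,0,0,0],
  ],
)

```text
clock: 17.5
tool_pos: [0.639, -0.137, 0.2281]
orientation: [-179.9, 19.9, 167.5]
force: [-0.3, -0.7, -0.6]
opening: 0.0138
gripper_force: 29.9
```

```bash
python3 - <<'E'
from h import *
grab('top');grab('scene');o=get_obs();print(o['force'],o['tool_pos'])
import ax
for n in('top','scene'):
    ax.fit(n,lambda u:(u[:,0]>.01)&(u[:,0]<.08)&(np.hypot(u[:,1],u[:,2])<.025),.0035)
E
```

```text
[ 0.86991307  0.40035132 -0.92276841] [ 0.64057352 -0.13701882  0.22941435]
top few 0
scene 92 slope deg lat/up [-0.1   0.07] at mouth [-1.   2.1] at -75mm [-0.9  2. ] ends 10.5
```

Request:
play_rows(
  deltas=[
    [-0.00935,0.00209,-0.00804,0,0,0],
    [-0.00935,0.00209,-0.00804,0,0,0],
    [-0.00935,0.00209,-0.00804,0,0,0],
    [-0.00935,0.00209,-0.00804,0,0,0],
  ],
)

```text
clock: 18.0
tool_pos: [0.6094, -0.1303, 0.2025]
orientation: [-179.9, 19.9, 167.5]
force: [-0.4, -0.7, -0.4]
opening: 0.0139
gripper_force: 29.9
```

Request:
play_rows(
  deltas=[
    [-0.00935,0.00209,-0.00804,0,0,0],
    [-0.00935,0.00209,-0.00804,0,0,0],
    [-0.00935,0.00209,-0.00804,0,0,0],
    [0,0,0,0,0,0],
  ],
)

```text
clock: 18.4
tool_pos: [0.5863, -0.1254, 0.1828]
orientation: [-179.9, 19.8, 167.5]
force: [0.7, 0.1, -1.1]
opening: 0.0137
gripper_force: 29.9
```

Request:
play_rows(
  deltas=[
    [-0.00374,0.00084,-0.00321,0,0,0],
    [-0.00374,0.00084,-0.00321,0,0,0],
    [-0.00374,0.00084,-0.00321,0,0,0],
    [-0.00187,0.00042,-0.0016,0,0,0],
    [0,0,0,0,0,0],
  ],
)

```text
clock: 18.9
tool_pos: [0.5772, -0.123, 0.1749]
orientation: [-179.9, 19.9, 167.5]
force: [0.5, 0.6, -0.5]
opening: 0.0138
gripper_force: 29.9
```

Request:
play_rows(
  deltas=[
    [-0.00187,0.00042,-0.0016,0,0,0],
    [-0.00187,0.00042,-0.0016,0,0,0],
    [0,0,0,0,0,0],
  ],
)

```text
clock: 19.2
tool_pos: [0.5767, -0.1222, 0.1745]
orientation: [-180.0, 20.2, 167.5]
force: [5.1, -3.9, 3.8]
opening: 0.0141
gripper_force: 29.9
```

Request:
play_rows(
  deltas=[
    [-0.00094,0.0001,-0.0008,0,0,0],
    [0,0,0,0,0,0],
    [0,0,0,0,0,0],
    [0,0,0,0,0,0],
    [0,0,0,0,0,0],
  ],
)

```text
clock: 19.7
tool_pos: [0.5767, -0.1221, 0.1745]
orientation: [-180.0, 20.3, 167.5]
force: [5.3, -5.2, 4.8]
opening: 0.0137
gripper_force: 30.0
```

```bash
python3 - <<'E'
from h import *
s=grab('scene')[0];w=grab('wrist')[0]
cv2.imwrite('pics/g.png',np.hstack([cv2.resize(s[110:210,300:400],(380,380),interpolation=cv2.INTER_CUBIC),cv2.resize(w[80:320,200:440],(380,380))]))
E
```

```text
(no output)
```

View pics/g.png

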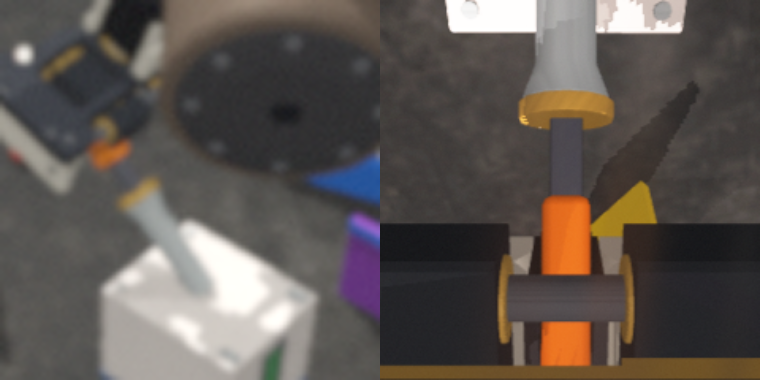

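The collar sits flush on the flared mouth in both views (wrist crop about (565,110)), and the contact force is steady. Withdrawing.

Request:
play_rows(
  deltas=[
    [0.00935,-0.00239,0.00804,0,0,0],
    [0.01402,-0.00313,0.01205,0,0,0],
    [0.01869,-0.00418,0.01607,0,0,0],
    [0.01869,-0.00418,0.01607,0,0,0],
    [0.01869,-0.00418,0.01607,0,0,0],
    [0.01869,-0.00418,0.01607,0,0,0],
    [0.01869,-0.00418,0.01607,0,0,0],
    [0.01402,-0.00313,0.01205,0,0,0],
    [0,0,0,0,0,0],
    [0,0,0,0,0,0],
  ],
)

```text
clock: 20.8
tool_pos: [0.678, -0.1459, 0.2609]
orientation: [-179.9, 19.8, 167.4]
force: [-0.1, -0.1, -1.3]
opening: 0.014
gripper_force: 29.9
```

Request:
play_rows(
  deltas=[
    [0,-0.03,0,0.0081,0.0361,0],
    [0,-0.04,0,0.0081,0.0361,0],
    [0,-0.04,0,0.0081,0.0361,0],
    [-0.01,-0.04,0,0.0081,0.0361,0],
    [-0.02,-0.04,0,0.0081,0.0361,0],
    [-0.02,-0.02,0,0.0081,0.0361,0],
    [-0.015,0,0,0,0,0.03],
    [0,0,0,0,0,0.03],
    [0,0,0,0,0,0.0317],
    [0,0,0,0,0,0],
  ],
)

```text
clock: 21.8
tool_pos: [0.6259, -0.3128, 0.2609]
orientation: [180.0, -20.1, -175.9]
force: [-0.4, 0.6, -0.5]
opening: 0.0139
gripper_force: 29.9
```

Request:
play_rows(
  deltas=[
    [0,0,-0.03,0,0,0],
    [0,0,-0.05,0,0,0],
    [0,0,-0.05,0,0,0],
    [0,0,-0.03,0,0,0],
    [0,0,0,0,0,0],
    [0,0,0,0,0,0],
    [0,0,0,0,0,0],
  ],
)

```text
clock: 22.5
tool_pos: [0.6273, -0.3143, 0.136]
orientation: [-179.9, -19.9, -176.1]
force: [-0.3, 0.7, 0.4]
opening: 0.0141
gripper_force: 29.9
```

```bash
cat > fin.py <<'E'
from h import *
o=get_obs();print(np.round(o['tool_pos'],4),o['orientation'].round(2),o['joint_pos'].round(1))
a=np.radians(3.9);B=np.array([[np.cos(a),-np.sin(a),0],[np.sin(a),np.cos(a),0],[0,0,1]]);O=np.array([.4757,-.3546,0])
for n in('top','scene','wrist'):
    grab(n);v=V(n);W=v.cloud().reshape(-1,3);u=(W-O)@B
    for nm,k in(('shaft',(abs(u[:,0]-.04)<.07)&(u[:,1]>.015)&(u[:,1]<.06)&(u[:,2]>.045)&(u[:,2]<.16)),('plate',(abs(u[:,0])<.06)&(abs(u[:,1])<.012)&(u[:,2]>.07)&(u[:,2]<.1))):
        q=u[k]*1000
        if len(q)<15: print(n,nm,len(q));continue
        l=cv2.fitLine(q.astype(np.float32),cv2.DIST_HUBER,0,.01,.01).ravel()
        print(n,nm,len(q),'dir',(l[:3]*np.sign(l[0])).round(3),'mean',l[3:].round(1),'min',q.min(0).round(1),'max',q.max(0).round(1))
E
python3 fin.py
```

```text
[ 0.6273 -0.3143  0.136 ] [-179.9   -19.87 -176.1 ] [ -8.5  37.7  10.2   4.3 -82.  -78.9]
top shaft 239 dir [1.    0.001 0.022] mean [ 51.9  31.2 140.3] min [ -7.5  18.  128.3] max [110.   44.7 154.3]
top plate 144 dir [ 1.    -0.02   0.017] mean [ 3.   1.  84.5] min [-31.   -4.7  71. ] max [38.4  5.3 89.4]
scene shaft 153 dir [1.    0.007 0.022] mean [ 50.4  32.1 139.2] min [ -9.1  15.4 125.1] max [109.5  46.5 152.1]
scene plate 157 dir [1.    0.002 0.013] mean [-2.6  2.2 80. ] min [-41.6  -6.2  70.2] max [36.5  6.7 88.9]
wrist shaft 3629 dir [ 0.999 -0.008  0.048] mean [ 67.3  31.6 141.5] min [ 20.8  17.  125.4] max [110.   46.  153.8]
wrist plate 1321 dir [ 1.    -0.015 -0.011] mean [11.4  2.1 85.6] min [-29.6  -2.8  70.1] max [40.   5.8 88.2]
```

Request:
play_rows(
  deltas=[
    [0,0,-0.02,0,0,0],
    [0,0,-0.03,0,0,0],
    [0,0,-0.025,0,0,0],
    [0,0,-0.014,0,0,0],
    [0,0,0,0,0,0],
    [0,0,0,0,0,0],
    [0,0,0,0,0,0],
    [0,0,0,0,0,0],
    [0,0,0,0,0,0],
    [0,0,0,0,0,0],
  ],
)

```text
clock: 23.65
tool_pos: [0.6266, -0.314, 0.0632]
orientation: [-180.0, -20.0, -176.0]
force: [0.6, -0.6, -0.5]
opening: 0.0138
gripper_force: 29.9
```

```bash
python3 fin.py; python3 - <<'E'
from h import *
print(get_obs()['qvel'])
f=lambda n,b:cv2.resize(V(n).p[b[1]:b[3],b[0]:b[2]],(390,330),interpolation=cv2.INTER_CUBIC)
cv2.imwrite('pics/z.png',np.hstack([f('scene',(330,80,450,180)),f('wrist',(120,0,520,340))]))
E
```

```text
[ 0.6266 -0.314   0.0632] [-179.97  -19.97 -176.03] [ -8.5  41.2   6.5   4.4 -75.  -79.4]
top shaft 108 dir [ 0.996 -0.019  0.085] mean [77.6 30.6 67.7] min [48.8 17.8 57.8] max [108.8  38.5  81.7]
top plate 3
scene shaft 136 dir [1.    0.006 0.016] mean [52.3 32.3 66.9] min [-9.  17.7 52.3] max [109.5  47.3  80.9]
scene plate 59 dir [ 0.944 -0.036  0.327] mean [21.6  2.9 79.1] min [-0.7 -3.7 70.2] max [36.4  8.5 88.8]
wrist shaft 3657 dir [ 0.999 -0.013  0.038] mean [67.3 31.9 68.6] min [19.8 17.4 52. ] max [109.9  46.3  80.9]
wrist plate 640 dir [ 0.042  0.088 -0.995] mean [38.5  2.1 80.3] min [24.1 -2.8 70. ] max [40.5  5.7 87.4]
[-0.04491159  0.15313542  0.0195074   0.09660535 -0.05710758 -0.00190464]
```

View pics/z.png

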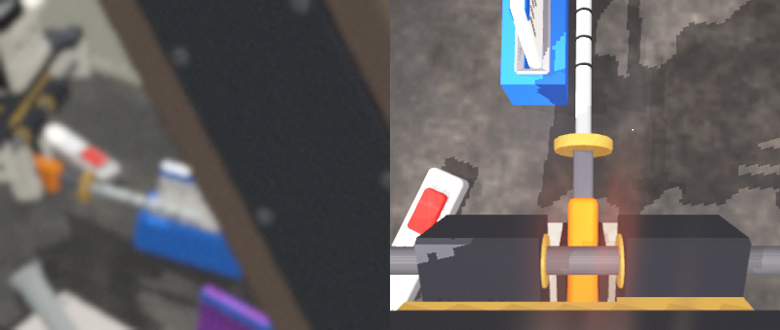

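The rod is level alongside the plate and touches nothing else; in the wrist crop the shaft at x≈583 runs parallel to the plate at x≈530. The tip is at about (-9, 31, 65) mm in the stand's frame. Handing in.

```bash
python3 -c "
from plant import *
print(close_job())"
```

```text
the job is handed in; nothing more can be done
None
```

I handed in the job at about 24 s with all steps carried out: plate home in the stand, rod inserted to its collar and withdrawn, now held level about 31 mm from the plate's mid-plane; the judge returned no result.

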